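Close up a row of film cartons with a catch-locked follower

ROBOT

A 6-joint arm with a two-finger parallel gripper is mounted at the origin on the work surface. World frame = base frame: x ahead of the robot, y to its left, z up, the work surface at z = 0. Lengths are in mm, angles in rad, forces in N, time in s.
With the tool pointing down it reaches from about 350 to 875 mm from the base axis. Payload 4.2 kg.
Tool frame: the origin (TCP) lies midway between the tips of the shut fingers; the grasp point (between the pads) lies 19 mm behind it; z points along the fingers, y is the line along which they close (so a half turn about z gives the same grasp; the last joint's range is limited). The gripper opens to 85 mm and grips with 20 to 120 N. Pads are 22 mm wide; open, the fingers measure 114 mm over their backs; the gripper's body (76 mm by 85 mm) begins 54 mm behind the grasp point. The pads swing forward as they close: fully open they stand 13 mm farther back than shut.
Start: joints at [1.412, 0.385, 0.008, 0, -1.194, -0.259], TCP at [253.561, 571.232, 231.312] pointing down, gripper open.
Joint ranges: [-3.14, 3.14], [-1.21, 2.06], [-1.07, 1.41], [-3.16, 2.05], [-2.99, -0.16], [-3.1, 3.1]. Speed limits (rad/s): [2.79, 2.79, 3.14, 3.14, 3.14, 3.14].

INTERFACE

Orientations are given as a unit quaternion [x, y, z, w].
In Python, from bench import arm gives the robot as it stands. The module is installed in compiled form; this text tells all that it offers.
- The arm moves only by the shell command python3 -m handwheel 'ROWS' [OPENING]. ROWS is JSON, a list of rows, each an object of numbers: "x", "y", "z": the shift along the world's x, y, z each as a share of 20 cm, from -1 to 1; "ax", "ay", "az": the turn, a rotation vector about the world's x, y, z each as a share of 90 degrees, from -1 to 1. In form: [{"x": .., "y": .., "z": .., "ax": .., "ay": .., "az": ..}, ...]. A call has exactly 8 rows; each row shifts and turns the commanded pose from where the row before left it; what a row does not reach is not made up. A row lasts 1/10 s, in which the tool goes at most 50 mm and 8.59 degrees, less where a joint would pass 70% of its speed; a pose out of reach is approached as far as the arm can. A call with a number of a shift or a turn outside -1 to 1 is refused whole. A call with a gripper value outside its range is refused whole. OPENING is the opening, from -1 (shut) to 1 (fully open), set as the call begins (- or left out, the last holds). The fingers move at their own pace and stop on an object; the grip force is fixed at half the most. Time passes only in rows, so rows that do not move let the fingers close, or fill a call up. It gives the time, the measured TCP pose, the force, the opening and the grip force at its end, in the units of the state.
- arm.read_state(): the state, without advancing time (a new reading comes with each control period).
- arm.get_image(name): name is "scene" or "top"; returns the picture (400x640x3 uint8, red, green, blue); there is no depth.
- arm.camera_params(name): a dict with "K" (3x3 intrinsics, pixels), "position" and "orientation" of the camera in the world. Camera axes: x right, y down, z forward; pixel columns grow to the right and rows downward; lengths in mm; the calibration is good to about 2 mm. A picture is of the moment at which its call begins. camera_params takes no time and is no camera call.
- arm.job_done(): hands the job in; it is judged then, once.
The state is a dict: "clock": time; "joints": joint angles; "joint_vel": joint speeds; "joint_efforts": joint torques, N m; "position": TCP position; "ee_rot": TCP orientation; "contact_force": force on the tool from outside, world axes, zero at the start; "wrist_torque": the same for the moment, N m; "gripper_width": finger opening in mm; "grasp_force": force on a finger pad.
Only numpy, scipy, OpenCV 4.12 (cv2) and the standard library are available. Lean on these libraries where they do the work, as an engineer would, in place of code of your own. Each camera call takes 0.05 s, during which the arm holds its last target. There are 200 camera calls.

TASK

On the archive's sorting rack, press the spring release bar down with the fingertips and, keeping it held well down, push the sliding follower past the catch until it has closed the three cartons up tight against the rack's end wall. Then let the bar spring up, so that its catch locks the follower there, and move clear. Only push: lift nothing, keep the cartons standing in the rack, and leave the stamp, pencil cup and blue box where they are.

Things in the scene. Friction and masses are not known exactly. Their poses are not given: they have to be found in the camera images.
- rack: Grey steel trough, 134 mm wide (x), y from -215 (open rear) to +152 mm. Origin: on the table, on the centre line, under the catch; +y is the way the follower slides. Two runners (x 30 to 63 mm either side, tops at z 36) carry follower and cartons; the release bar lies in the slot between (60 mm). Side walls 49 mm high, with lips in to x +-56 that keep the follower's foot from being lifted.
- end_wall (a point): Foot of the rack's end wall, on its inner face, at runner height: rack frame (0, 146, 36) mm. The wall is 105 mm high; the cartons are to be closed up against it.
- release_bar (a joint): How far the release bar is pressed, in m: 0 up, 0.014 bottomed. An aluminium strip 46 mm wide on the rack's centre line, rack y -205 to +12 mm, flat top at z 34 mm when up. It moves straight down, level, wherever it is pressed, against a spring (2.5 N to start, 6.5 N at the bottom). The foot clears the catch beyond 0.008; keep it beyond 0.009, bottomed is fine.
- bar_rear (a point): Middle of the release bar's rear edge, on its top face (rack frame (0, -205, 34) mm when up); moves with the bar.
- catch_top (a point): Top of the catch, a steel block standing on the release bar, 20 mm wide (x), rack y -5 to +5 mm, top at z 44 mm when up; it goes down with the bar. Up, it blocks the follower's foot; the foot keeps it down while covering it.
- follower: Dark steel slide, 0.3 kg, captive in the rack. Foot 124 mm wide (x), 110 mm long (y), 8 mm thick. Origin: middle of the foot's rear edge, underside; +y forward as the rack's. Upright plate 100 mm wide at the front (y 106 to 110), top at z 88 mm, bears on the cartons. In the rack, its origin starts at y -150 to -118 mm (foot behind the catch); with the cartons tight it is at -66 mm.
- push_tab (a point): Middle of the rear face of the follower's push tab, an upright plate 50 mm wide, its top 22 mm above the foot's underside, flush with the foot's rear edge (follower frame (0, 0, 14) mm). Push it forward here with the side of the fingertips while they press the bar behind it.
- window (a point): Centre of the window in the follower's foot, on the foot's top face (follower frame (0, 63, 8) mm): 34 mm wide, y 50 to 76 mm. The catch springs up into it when the follower stands at its closed-up place.
- carton1: Loose brown cardboard film carton standing in the rack, 95 mm wide (x), 34 mm thick (y), 95 mm high, 0.18 kg; origin: centre of its underside. The one next to the follower.
- carton2: Same carton, the middle one of the row; small gaps between the cartons at the start.
- carton3: Same carton, nearest the end wall.
- stamp: Bystander: loose wooden hand stamp, 36 mm across, 80 mm high, standing on the robot's side of the rack; origin: centre of its underside.
- pencil_cup: Bystander: loose steel cup, 72 mm across, 85 mm high, pencils to 150 mm, beyond the rack; origin: centre of its underside.
- film_box: Bystander: loose blue box, 100 x 40 mm, 95 mm high, standing beyond the rack; origin: centre of its underside.
Not all that is in view belongs to the job. What is shaped like the carton2 but purple is not meant. Of the things that look like the follower, the larger one is meant.

How it is judged (in metres and radians):
On the way, in this order (a step that is already met when the one before it is completed fails the run):
1. bar held down over 9 mm, follower still behind the catch (value of joint release_bar above 0.009 m and y of follower in the frame of rack below -0.112 m), for 0.1 s.
2. follower's foot over the catch, bar still held down over 9 mm (value of joint release_bar above 0.009 m and y of follower in the frame of rack above -0.1 m), for 0.1 s.
3. follower at its closed-up place within 4 mm, bar still held down over 9 mm (value of joint release_bar above 0.009 m and y of follower in the frame of rack above -0.07 m), for 0.1 s.
At the end, for the whole second after the job is handed in: The follower's origin is within 4 mm of its closed-up place (-66 mm in the rack), the release bar is up again (less than 3 mm down) with its catch in the follower's window, the cartons stand upright on the runners in a closed row, and all is at rest (y of follower in the frame of rack between -0.07 and -0.06 m and value of joint release_bar below 0.003 m and linear speed of follower below 0.01 m/s and angle between each of carton1, carton2, carton3's own z axis and vertical below 0.1 rad and z of each of carton1, carton2, carton3 in the frame of rack below 0.04 m and y of carton3 in the frame of rack above 0.123 m); the robot touches nothing.
It fails at once if the bar is let up (under 8.5 mm down) while the follower's foot is still passing over the catch (y of follower in the frame of rack between -0.108 and -0.074 m and value of joint release_bar below 0.0085 m).
It fails at once if the follower is lifted (z of follower in the frame of rack above 0.046 m or angle between follower's own z axis and vertical above 0.15 rad).
It fails at once if a carton is lifted or tipped (z of any of carton1, carton2, carton3 in the frame of rack above 0.05 m or angle between any of carton1, carton2, carton3's own z axis and vertical above 0.35 rad).
It fails at once if the stamp, pencil cup or blue box is moved more than 20 mm (distance of any of stamp, pencil_cup, film_box from where it was at the start of the episode above 0.02 m).
It also fails if it takes over 40 s, if anything falls off the work surface, if the arm or the gripper's body presses on something with over 40 N, if the wrist force passes 120 N, or if a joint passes its speed limit or range.

## Working session

There is one attempt and no reset: what is moved stays moved. The work goes in short steps, Python scripts to look and compute and a shell command to move; the robot and the scene stay as the last step left them, time stands still between calls to the robot, and variables do not carry over. Pictures are saved under pics/ and viewed, at most 10 in all, crops included, and the job is handed in when it is done.

```bash
mkdir -p pics; python3 - <<'E'
from bench import arm
import cv2
for n in("scene","top"):
    cv2.imwrite(f"pics/{n}0.png",arm.get_image(n)[:,:,::-1]); print(n,arm.camera_params(n))
print(arm.read_state())
E
```

```text
scene {'K': array([[467.62859814,   0.        , 317.65966989],
       [  0.        , 467.62859814, 196.47146458],
       [  0.        ,   0.        ,   1.        ]]), 'position': array([ 947.83273613, -297.81278142,  700.09094474]), 'orientation': array([ 0.85527528,  0.40584709, -0.14367498, -0.28835714])}
top {'K': array([[512.07706533,   0.        , 332.3461877 ],
       [  0.        , 512.07706533, 206.01330431],
       [  0.        ,   0.        ,   1.        ]]), 'position': array([ 467.1560217 ,   34.64156145, 1184.50567222]), 'orientation': array([-0.70203457,  0.71107474, -0.02901161,  0.02604799])}
{'clock': 0.1, 'joints': array([ 1.41160365e+00,  3.85468833e-01,  6.73076888e-03, -4.30952414e-04,
       -1.19399028e+00, -2.58579099e-01]), 'joint_vel': array([ 0.00105617, -0.00237392,  0.00344569,  0.00240486, -0.00078927,
        0.00141422]), 'joint_efforts': array([ 5.26293425e-04, -3.93318272e+01,  1.88930404e+01,  4.19804335e+00,
       -2.58259141e-03,  3.99735498e-06]), 'position': array([253.3617924 , 570.75976687, 230.32569085]), 'ee_rot': array([ 9.78245595e-01, -2.07447783e-01, -1.52051276e-04,  9.74762088e-04]), 'contact_force': array([-0.08809493,  0.8069986 ,  0.15157765]), 'wrist_torque': array([ 0.01485367, -0.05520105,  0.00177563]), 'grasp_force': 0.0, 'gripper_width': 85.55784388028104}
```

View pics/scene0.png

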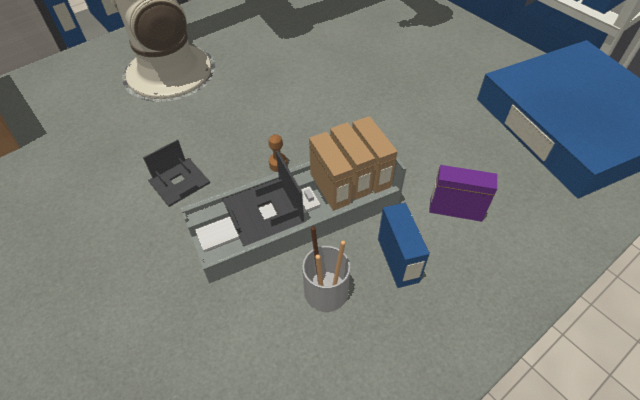

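View pics/top0.png

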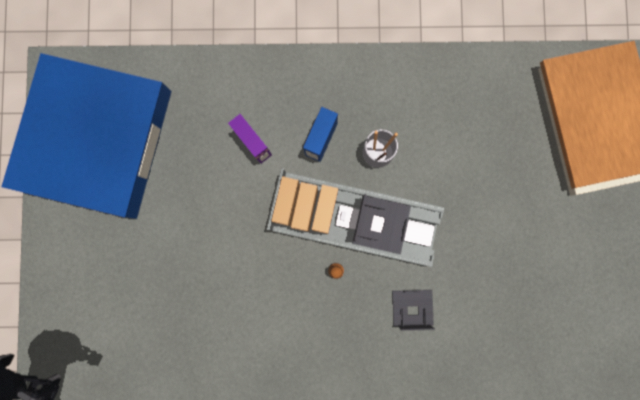

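The top view (up = +x, left = +y) shows the rack running from about (272,200) at the end wall to (440,235) at the rear. The follower is at about (382,222), with the bar's white end behind it at (420,233). The stamp is at (336,271). I'll enlarge this area.

```bash
python3 - <<'E'
import cv2
t=cv2.imread("pics/top0.png")[165:275,260:450]
cv2.imwrite("pics/topc.png",cv2.resize(t,None,fx=4,fy=4,interpolation=cv2.INTER_CUBIC))
t=cv2.imread("pics/scene0.png")[150:290,175:315]
cv2.imwrite("pics/scenec.png",cv2.resize(t,None,fx=4,fy=4,interpolation=cv2.INTER_CUBIC))
E
```

```text
(no output)
```

View pics/topc.png

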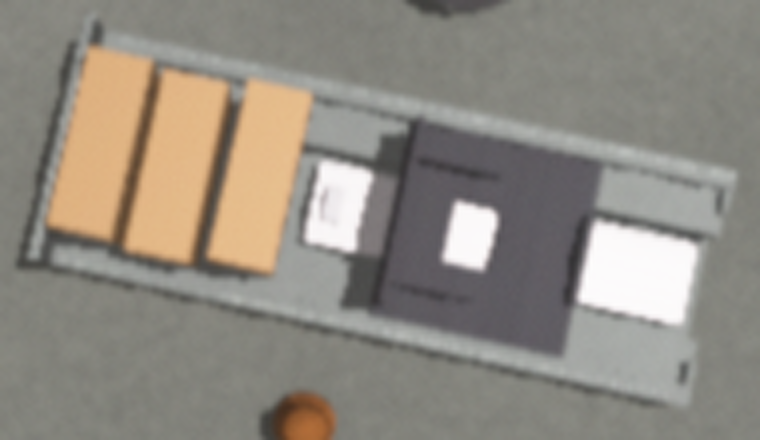

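View pics/scenec.png

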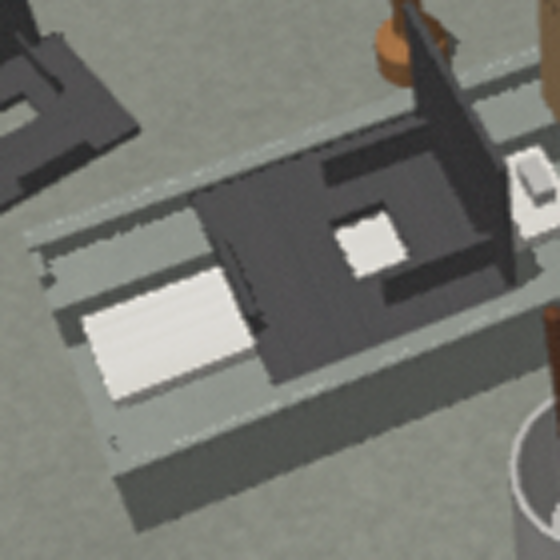

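The top crop shows the bar's rear corners at (697,238) and (686,325), and its front corners at (317,160) and (304,243). The wall's rear corners are at (735,172) and (688,403), and the foot's rear corners at (600,160) and (562,355). The scene crop shows the bar's rear corners at (83,318) and (117,400), the foot's at (192,198) and (275,382), and the walls' at (25,237) and (118,472). I'll fit the rack pose to these.

```bash
cat > h.py <<'E'
from bench import arm
import numpy as np
from scipy.spatial.transform import Rotation as R
from scipy.optimize import least_squares
cams={n:arm.camera_params(n) for n in("scene","top")}
def proj(n,P):
    c=cams[n]; q=R.from_quat(c["orientation"]).inv().apply(np.atleast_2d(P)-c["position"])@c["K"].T
    return q[:,:2]/q[:,2:]
E
python3 - <<'E'
from h import *
off={"top":(260,165),"scene":(175,150)}
# rack (x,y,z, follower?) , px
obs=[("top",23,-205,34,0,697,238),("top",-23,-205,34,0,686,325),("top",23,12,34,0,317,160),("top",-23,12,34,0,304,243),
("top",67,-215,49,0,735,172),("top",-67,-215,49,0,688,403),("top",62,0,44,1,600,160),("top",-62,0,44,1,562,355),
("scene",-23,-205,34,0,83,318),("scene",23,-205,34,0,117,400),("scene",-62,0,44,1,192,198),("scene",62,0,44,1,275,382),
("scene",-67,-215,49,0,25,237),("scene",67,-215,49,0,118,472)]
def f(p,full=False):
    r=[]
    for n,x,y,z,fo,u,v in obs:
        P=R.from_euler("z",p[2]).apply([x,y+fo*p[3],0])+[p[0],p[1],z]
        px=(np.array([u,v])+.5)/4-.5+off[n]
        r.append(proj(n,P)[0]-px)
    return np.ravel(r)
s=least_squares(f,[450,0,0,-130],x_scale=[100,100,.1,100],loss="soft_l1")
print(s.x);print(f(s.x).reshape(-1,2).round(1))
p=s.x
for y in(-205,-172,-160,p[3],-66):print(y,R.from_euler("z",p[2]).apply([0,y,0])+[p[0],p[1],0])
E
```

```text
[ 5.33739764e+02  7.34196755e+00 -2.22981595e-01 -1.42790843e+02]
[[-0.4  1. ]
 [-1.6 -0.6]
 [ 0.2  0.5]
 [-0.8 -0.3]
 [-0.3 -1.1]
 [-0.2  0.4]
 [ 0.9 -2.5]
 [-0.6  3.2]
 [-0.2  0.1]
 [-0.5  0.3]
 [-1.4 -2.6]
 [ 2.8  5.3]
 [-0.7 -1.3]
 [-0.2  1.3]]
-205 [ 488.40639593 -192.58273269    0.        ]
-172 [ 495.70396245 -160.39973217    0.        ]
-160 [ 498.357623   -148.69682289    0.        ]
-142.790842795211 [ 502.16322814 -131.91372242    0.        ]
-66 [519.14463066 -57.02403351   0.        ]
```

```bash
A='{"x":0.066,"y":-0.2,"az":-0.055}'; python3 -m handwheel '[{"x":0.066,"y":-0.2,"z":0,"ax":0,"ay":0,"az":-0.055},{"x":0.066,"y":-0.2,"z":0,"ax":0,"ay":0,"az":-0.055},{"x":0.066,"y":-0.2,"z":0,"ax":0,"ay":0,"az":-0.055},{"x":0.066,"y":-0.2,"z":0,"ax":0,"ay":0,"az":-0.055},{"x":0.066,"y":-0.2,"z":0,"ax":0,"ay":0,"az":-0.055},{"x":0.066,"y":-0.2,"z":0,"ax":0,"ay":0,"az":-0.055},{"x":0.066,"y":-0.2,"z":0,"ax":0,"ay":0,"az":-0.055},{"x":0.066,"y":-0.2,"z":0,"ax":0,"ay":0,"az":-0.055}]' -1
```

```text
clock: 0.9
position: [359.1, 249.4, 231.1]
ee_rot: [0.849, -0.528, -0.0, 0.0]
contact_force: [-0.0, 0.2, -0.1]
gripper_width: -0.3
grasp_force: 0.0
```

```bash
python3 -m handwheel '[{"x":0.066,"y":-0.2,"z":0,"ax":0,"ay":0,"az":-0.055},{"x":0.066,"y":-0.2,"z":0,"ax":0,"ay":0,"az":-0.055},{"x":0.066,"y":-0.2,"z":0,"ax":0,"ay":0,"az":-0.055},{"x":0.066,"y":-0.2,"z":0,"ax":0,"ay":0,"az":-0.055},{"x":0.066,"y":-0.2,"z":0,"ax":0,"ay":0,"az":-0.055},{"x":0.066,"y":-0.2,"z":0,"ax":0,"ay":0,"az":-0.055},{"x":0.066,"y":-0.2,"z":0,"ax":0,"ay":0,"az":-0.055},{"x":0.066,"y":-0.2,"z":0,"ax":0,"ay":0,"az":-0.055}]' -1
```

```text
clock: 1.7
position: [464.7, -70.5, 231.1]
ee_rot: [-0.62, 0.784, 0.0, -0.0]
contact_force: [0.3, 0.3, 0.1]
gripper_width: 0.1
grasp_force: 0.0
```

```bash
python3 -m handwheel '[{"x":0.052,"y":-0.15,"z":0,"ax":0,"ay":0,"az":0},{"x":0.052,"y":-0.15,"z":0,"ax":0,"ay":0,"az":0},{"x":0.051,"y":-0.15,"z":-0.05,"ax":0,"ay":0,"az":0.005},{"x":0,"y":0,"z":-0.2,"ax":0,"ay":0,"az":0},{"x":0,"y":0,"z":-0.2,"ax":0,"ay":0,"az":0},{"x":0,"y":0,"z":-0.2,"ax":0,"ay":0,"az":0},{"x":0,"y":0,"z":-0.15,"ax":0,"ay":0,"az":0},{"x":0,"y":0,"z":0,"ax":0,"ay":0,"az":0}]'; python3 - <<'E'
from bench import arm
import cv2
a=arm.get_image("scene")[:,:,::-1][130:290,165:325]
b=arm.get_image("top")[:,:,::-1][165:285,330:450]
cv2.imwrite("pics/c1.png",cv2.hconcat([cv2.resize(a,(400,400),interpolation=2),cv2.resize(b,(400,400),interpolation=2)]))
E
```

```text
clock: 2.5
position: [492.0, -158.6, 67.1]
ee_rot: [-0.624, 0.781, 0.004, -0.004]
contact_force: [-1.0, -0.5, -0.5]
gripper_width: 0.2
grasp_force: 0.0
```

View pics/c1.png

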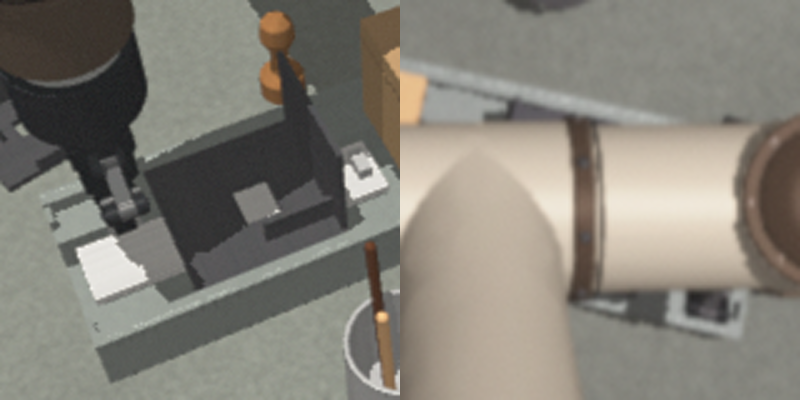

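The scene view shows the shut fingertips above the bar at crop (122,228), behind the tab. The arm hides the rack in the top view. I'll check the tip in rack coordinates.

```bash
cat >> h.py <<'E'
def rk():
    s=arm.read_state(); d=np.array(s["position"])-[533.7,7.3,0]
    print(s["clock"],"world",s["position"].round(1),"rack",R.from_euler("z",.223).apply(d).round(1),"F_rack",R.from_euler("z",.223).apply(s["contact_force"]).round(1), "yaw/tilt",R.from_quat(s["ee_rot"]).as_matrix()[:,1:].round(3).T.tolist())
E
python3 - <<'E'
from h import *
rk(); print(proj("scene",arm.read_state()["position"]))
E
```

```text
2.6 world [ 496.  -158.9   71.5] rack [   0.  -170.4   71.5] F_rack [ 0.5 -0.2 -0.3] yaw/tilt [[-0.976, 0.219, 0.001], [-0.001, -0.0, -1.0]]
[[214.64704771 219.07379278]]
```

```bash
python3 -m handwheel '[{"x":0,"y":0,"z":-0.075,"ax":0,"ay":0,"az":0},{"x":0,"y":0,"z":-0.075,"ax":0,"ay":0,"az":0},{"x":0,"y":0,"z":-0.025,"ax":0,"ay":0,"az":0},{"x":0,"y":0,"z":-0.025,"ax":0,"ay":0,"az":0},{"x":0,"y":0,"z":-0.025,"ax":0,"ay":0,"az":0},{"x":0,"y":0,"z":-0.02,"ax":0,"ay":0,"az":0},{"x":0,"y":0,"z":0,"ax":0,"ay":0,"az":0},{"x":0,"y":0,"z":0,"ax":0,"ay":0,"az":0}]'; python3 -c "from h import *;rk()"
```

```text
clock: 3.4
position: [497.1, -158.8, 23.2]
ee_rot: [-0.625, 0.781, -0.001, 0.001]
contact_force: [-0.5, -0.2, 5.5]
gripper_width: -0.2
grasp_force: 2.7
3.4 world [ 497.1 -158.8   23.2] rack [   1.  -170.1   23.2] F_rack [-0.4 -0.3  5.5] yaw/tilt [[-0.976, 0.219, -0.003], [0.003, -0.0, -1.0]]
```

```bash
python3 -m handwheel '[{"x":0,"y":0,"z":-0.008,"ax":0,"ay":0,"az":0},{"x":0,"y":0,"z":-0.007,"ax":0,"ay":0,"az":0},{"x":0.0055,"y":0.0244,"z":0,"ax":0,"ay":0,"az":0},{"x":0.0055,"y":0.0244,"z":0,"ax":0,"ay":0,"az":0},{"x":0.0055,"y":0.0244,"z":0,"ax":0,"ay":0,"az":0},{"x":0.0055,"y":0.0244,"z":0,"ax":0,"ay":0,"az":0},{"x":0.0055,"y":0.0244,"z":0,"ax":0,"ay":0,"az":0},{"x":0.0055,"y":0.0244,"z":0,"ax":0,"ay":0,"az":0}]'; python3 -c "from h import *;rk()"
```

```text
clock: 4.2
position: [502.7, -130.5, 20.4]
ee_rot: [-0.625, 0.781, -0.001, -0.0]
contact_force: [-0.5, -6.7, 7.6]
gripper_width: -0.3
grasp_force: 3.9
4.2 world [ 502.7 -130.5   20.4] rack [   0.2 -141.2   20.4] F_rack [ 1.  -6.6  7.6] yaw/tilt [[-0.976, 0.219, -0.001], [0.001, -0.001, -1.0]]
```

```bash
python3 -m handwheel '[{"x":0.0055,"y":0.0244,"z":0,"ax":0,"ay":0,"az":0},{"x":0.0055,"y":0.0244,"z":0,"ax":0,"ay":0,"az":0},{"x":0.0055,"y":0.0244,"z":0,"ax":0,"ay":0,"az":0},{"x":0.0055,"y":0.0244,"z":0,"ax":0,"ay":0,"az":0},{"x":0.0055,"y":0.0244,"z":0,"ax":0,"ay":0,"az":0},{"x":0.0055,"y":0.0244,"z":0,"ax":0,"ay":0,"az":0},{"x":0.0055,"y":0.0244,"z":0,"ax":0,"ay":0,"az":0},{"x":0.0055,"y":0.0244,"z":0,"ax":0,"ay":0,"az":0}]'; python3 -c "from h import *;rk()"
```

```text
clock: 5.0
position: [511.3, -91.5, 20.3]
ee_rot: [-0.625, 0.781, -0.001, -0.0]
contact_force: [-0.4, -7.1, 6.9]
gripper_width: -0.1
grasp_force: 4.1
5.0 world [511.3 -91.5  20.3] rack [   0.  -101.3   20.3] F_rack [ 1.2 -7.   6.9] yaw/tilt [[-0.976, 0.219, -0.0], [0.0, -0.001, -1.0]]
```

```bash
python3 -m handwheel '[{"x":0.0033,"y":0.0146,"z":0,"ax":0,"ay":0,"az":0},{"x":0.0033,"y":0.0146,"z":0,"ax":0,"ay":0,"az":0},{"x":0.0033,"y":0.0146,"z":0,"ax":0,"ay":0,"az":0},{"x":0.0033,"y":0.0146,"z":0,"ax":0,"ay":0,"az":0},{"x":0.0033,"y":0.0146,"z":0,"ax":0,"ay":0,"az":0},{"x":0.0033,"y":0.0146,"z":0,"ax":0,"ay":0,"az":0},{"x":0.0022,"y":0.0098,"z":0,"ax":0,"ay":0,"az":0},{"x":0,"y":0,"z":0,"ax":0,"ay":0,"az":0}]'; python3 -c "from h import *;rk()"
```

```text
clock: 5.8
position: [515.8, -72.3, 20.3]
ee_rot: [-0.625, 0.781, -0.001, -0.0]
contact_force: [0.4, -7.3, 7.1]
gripper_width: 0.1
grasp_force: 4.3
5.8 world [515.8 -72.3  20.3] rack [  0.2 -81.6  20.3] F_rack [ 2.  -7.   7.1] yaw/tilt [[-0.976, 0.219, -0.001], [0.0, -0.002, -1.0]]
```

```bash
python3 -m handwheel '[{"x":0.0011,"y":0.0049,"z":0,"ax":0,"ay":0,"az":0},{"x":0.0011,"y":0.0049,"z":0,"ax":0,"ay":0,"az":0},{"x":0.0011,"y":0.0049,"z":0,"ax":0,"ay":0,"az":0},{"x":0.0011,"y":0.0049,"z":0,"ax":0,"ay":0,"az":0},{"x":0.0011,"y":0.0049,"z":0,"ax":0,"ay":0,"az":0},{"x":0,"y":0,"z":0,"ax":0,"ay":0,"az":0},{"x":0,"y":0,"z":0,"ax":0,"ay":0,"az":0},{"x":0,"y":0,"z":0,"ax":0,"ay":0,"az":0}]'; python3 -c "from h import *;rk()"
```

```text
clock: 6.6
position: [516.7, -68.5, 20.4]
ee_rot: [-0.625, 0.781, -0.001, -0.001]
contact_force: [0.3, -12.5, 5.8]
gripper_width: 0.2
grasp_force: 7.4
6.6 world [516.7 -68.5  20.4] rack [  0.2 -77.6  20.4] F_rack [  3.1 -12.1   5.8] yaw/tilt [[-0.976, 0.22, -0.0], [-0.0, -0.002, -1.0]]
```

```bash
python3 -m handwheel '[{"x":0.0011,"y":0.0049,"z":0,"ax":0,"ay":0,"az":0},{"x":0.0011,"y":0.0049,"z":0,"ax":0,"ay":0,"az":0},{"x":0,"y":0,"z":0,"ax":0,"ay":0,"az":0},{"x":0,"y":0,"z":0,"ax":0,"ay":0,"az":0},{"x":0,"y":0,"z":0,"ax":0,"ay":0,"az":0},{"x":0,"y":0,"z":0,"ax":0,"ay":0,"az":0},{"x":0,"y":0,"z":0,"ax":0,"ay":0,"az":0},{"x":0,"y":0,"z":0,"ax":0,"ay":0,"az":0}]'; python3 - <<'E'
from h import *
import cv2
rk()
a=arm.get_image("scene")[:,:,::-1][100:290,175:415]
cv2.imwrite("pics/c2.png",cv2.resize(a,None,fx=3,fy=3,interpolation=2))
E
```

```text
clock: 7.4
position: [516.7, -68.4, 20.4]
ee_rot: [-0.624, 0.781, -0.001, -0.002]
contact_force: [0.8, -21.4, 5.5]
gripper_width: -0.1
grasp_force: 12.8
7.4 world [516.7 -68.4  20.4] rack [  0.1 -77.6  20.4] F_rack [  5.5 -20.6   5.5] yaw/tilt [[-0.975, 0.22, 0.001], [-0.002, -0.004, -1.0]]
```

View pics/c2.png

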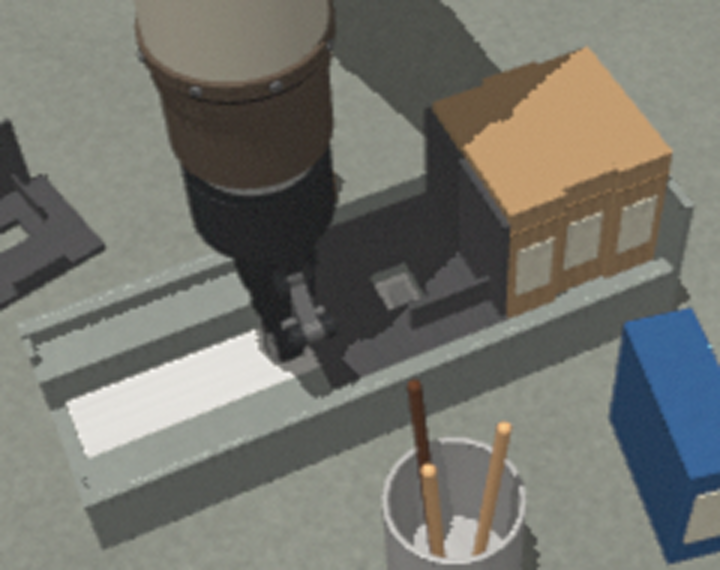

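The cartons sit in a closed row against the end wall at crop (660,200), and the catch is under the window at (395,285). The push force rose with no further motion, so the row is tight. I'll back off slightly and lift.

```bash
python3 -m handwheel '[{"x":-0.0022,"y":-0.0098,"z":0,"ax":0,"ay":0,"az":0},{"x":-0.0022,"y":-0.0098,"z":0,"ax":0,"ay":0,"az":0},{"x":0,"y":0,"z":0.025,"ax":0,"ay":0,"az":0},{"x":0,"y":0,"z":0.05,"ax":0,"ay":0,"az":0},{"x":0,"y":0,"z":0.1,"ax":0,"ay":0,"az":0},{"x":0,"y":0,"z":0.2,"ax":0,"ay":0,"az":0},{"x":0,"y":0,"z":0.2,"ax":0,"ay":0,"az":0},{"x":0,"y":0,"z":0.2,"ax":0,"ay":0,"az":0}]'; python3 -m handwheel '[{"x":0,"y":-0.1,"z":0.1,"ax":0,"ay":0,"az":0},{"x":0,"y":-0.2,"z":0.1,"ax":0,"ay":0,"az":0},{"x":0,"y":-0.2,"z":0,"ax":0,"ay":0,"az":0},{"x":0,"y":-0.2,"z":0,"ax":0,"ay":0,"az":0},{"x":0,"y":-0.1,"z":0,"ax":0,"ay":0,"az":0},{"x":0,"y":0,"z":0,"ax":0,"ay":0,"az":0},{"x":0,"y":0,"z":0,"ax":0,"ay":0,"az":0},{"x":0,"y":0,"z":0,"ax":0,"ay":0,"az":0}]'; python3 - <<'E'
from h import *
import cv2
rk()
a=arm.get_image("scene")[:,:,::-1][100:290,175:415]
cv2.imwrite("pics/c3.png",cv2.resize(a,None,fx=3,fy=3,interpolation=2))
E
```

```text
clock: 8.25
position: [515.3, -67.7, 175.8]
ee_rot: [-0.625, 0.781, 0.001, -0.0]
contact_force: [1.4, 0.1, -0.3]
gripper_width: -0.3
grasp_force: 0.0
clock: 9.05
position: [516.0, -227.0, 214.2]
ee_rot: [-0.625, 0.781, 0.0, -0.0]
contact_force: [-0.3, 0.5, 0.5]
gripper_width: 0.1
grasp_force: 0.0
9.05 world [ 516.  -227.   214.2] rack [  34.6 -232.4  214.2] F_rack [-0.4  0.4  0.5] yaw/tilt [[-0.976, 0.219, 0.001], [-0.001, 0.001, -1.0]]
```

View pics/c3.png

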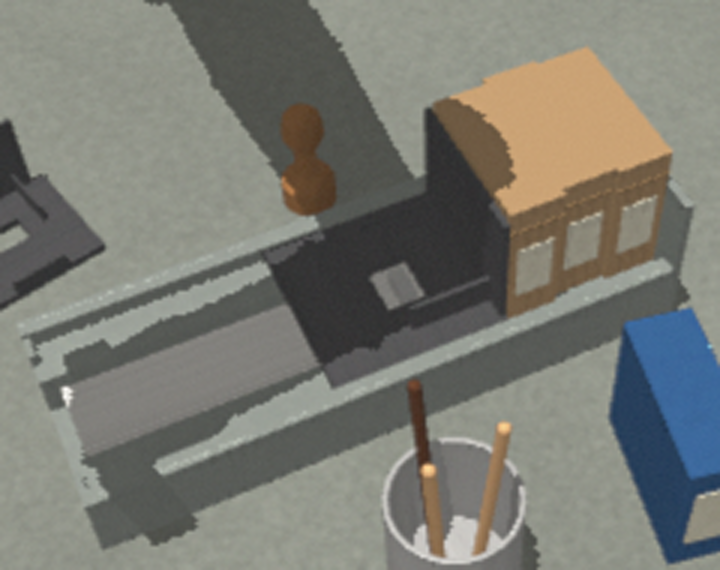

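The row is still closed against the wall, and the bar's rear edge has come up (crop (68,385), from (68,405) when pressed). The catch fills the window at (397,285), the stamp is still standing and the arm is clear.

```bash
python3 -c "from bench import arm;print(arm.job_done())"
```

```text
the job is handed in; nothing more can be done
None
```

I pushed the follower until the three cartons were tight against the end wall, let the bar spring up so the catch locked it, moved the arm clear and handed the job in; the hand-in gave no verdict.

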